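Seat a marble upright and hold a try square in the corner

ROBOT

A 7-joint arm with a two-finger parallel gripper is mounted at the origin on the work surface. World frame = base frame: x ahead of the robot, y to its left, z up, the work surface at z = 0. Lengths are in m, angles in rad, forces in N, time in s.
With the tool pointing down it reaches from about 0.425 to 0.875 m from the base axis. Payload 4.7 kg.
Tool frame: the origin (TCP) lies midway between the tips of the shut fingers; the grasp point (between the pads) lies ctrl.grasp_offset behind it (ctrl.grasp_offset is the distance from the TCP to the grasp point, in m); z points along the fingers, y is the line along which they close (so a half turn about z gives the same grasp; the last joint's range is limited). The gripper opens to 87 mm and grips with 3 to 60 N. Pads are 19 mm wide; open, the fingers measure 117 mm over their backs; the gripper's body (75 mm by 190 mm) begins 51 mm behind the grasp point.
Start: joints at [-1.107, 0.321, -0.07, 1.45, 0.023, 1.371, -0.057], TCP at [0.283, 0.585, 0.223] pointing down, gripper open.
Joint ranges: [-2.86, 2.86], [-0.3, 2.09], [-1.38, 1.24], [0.06, 2.45], [-1.56, 4.7], [0.09, 2.05], [-2.69, 2.69]. Speed limits (rad/s): [2.57, 2.57, 3.14, 3.14, 3.14, 3.14, 3.14].

INTERFACE

Orientations are given as a rotation vector (axis times angle).
In Python, from bench import ctrl gives the robot as it stands. The module is installed in compiled form; this text tells all that it offers.
- The arm moves only by the tool jog_arm, never from a script. Its argument "moves" is one flat list of numbers, 7 for each row, row after row: the shift along the tool's x, y, z in units of 30 cm (1.0 is 30 cm), then the turn, a rotation vector about the tool's x, y, z in units of 60 degrees (1.0 is 60 degrees), then the gripper's target within -1 to 1 (fully open at 1, half-way at 0, shut at -1). In form: [x, y, z, wx, wy, wz, fingers, x, y, z, wx, wy, wz, fingers, ...]. A call has exactly 8 rows; each row is the pose to reach, as a shift and turn from the pose commanded when the call began, along the tool's axes at that moment; what a row does not reach only later rows make up. A row lasts 1/8 s, in which the tool goes at most 62.5 mm and 10.7 degrees, less where a joint would pass 70% of its speed; a pose out of reach is approached as far as the arm can. A call with a number of a shift or a turn outside -1 to 1 is refused whole. A call with a gripper value outside its range is refused whole. The fingers move at their own pace and stop on an object; "newtons" is the grip in N (left out, the last holds). Time passes only in rows, so rows that repeat a pose let the fingers close, or fill a call up. It gives the time, the measured TCP pose, the force, the opening and the grip force at its end, in the units of the state.
- ctrl.get_state(): the state, without advancing time (a new reading comes with each control period).
- ctrl.get_image(name): name is "scene" or "top" or "wrist"; returns a dict with "pixels" (384x512x3 uint8, red, green, blue), "fx", "fy", "cx", "cy" (pixels), "xyz" and "rotation" of the camera in the world; the wrist camera has in their place "tool_from_camera" (4x4, takes a point from camera to tool coordinates, whose origin is the TCP and whose axes are the flange's). Camera axes: x right, y up, looking along -z (the intrinsics and any distortion apply to the point x, -y, -z); pixel columns grow to the right and rows downward; lengths in m; the calibration is good to about 2 mm. A picture is of the moment at which its call begins: read the wrist's pose just before it. There is no depth.
- ctrl.close_job(): hands the job in; it is judged then, once.
The state is a dict: "time": time; "joint_positions": joint angles; "qd": joint speeds; "joint_torque": joint torques, N m; "position": TCP position; "tool_rot": TCP orientation; "ft_force": force on the tool from outside, world axes, zero at the start; "torque": the same for the moment, N m; "grip_width": opening from 0.0 (shut) to 1.0 (fully open); "grip_force": force on a finger pad.
Only numpy, scipy, OpenCV 4.12 (cv2) and the standard library are available. Lean on these libraries where they do the work, as an engineer would, in place of code of your own. Each camera call takes 0.05 s, during which the arm holds its last target. There are 200 camera calls.

TASK

Dry-fit the stone joint: stand the pink marble upright, with the same edge down as now, in the groove of the white marble base, fully down on the groove's floor and about centred along it, and let go of it. Then pick up the try square by its wooden stock and press it into the corner in front of the upright until the stock's underside lies on the base and the back of its blade and stock end bears flat on the upright, pushing the upright back flush against the red fence. Finish while still gripping the square and pressing it lightly against both faces, straight and square to them; leave the other tools where they are.

Things in the scene. Friction and masses are not known exactly. Their poses are not given: they have to be found in the camera images.
- base: Fixed white marble base, 250 x 130 mm, with a red fence along one end. Origin: underside, on the bench, below the middle of the groove. x is level, across the groove, from the plate to the fence (starts roughly along the robot's +y); y along the groove; z up. In x: plate from -205 to -15 mm, groove from -15 to +15 mm, fence from +15 to +45 mm; all reach y = -65 to +65 mm.
- plate (a point): Middle of the plate's flat top, 35 mm above the bench, at x = -110 mm of the base. Axes as the base's.
- groove (a point): Middle of the groove's floor, 10 mm above the bench. Groove 30 mm wide (x), 25 mm deep below the plate, open at both ends (y); its front upper edge has a 5 mm chamfer. Behind it the red fence's upright face, top 85 mm above the bench, also with a 5 mm chamfer. Axes as the base's.
- upright: Pink marble upright, loose, 26 mm thick (its x) x 90 mm wide (its y) x 110 mm tall (z), about 0.7 kg, standing on the bench. Origin: centre of its underside. Can be pinched across its 26 mm thickness near the top; seated, it stands 85 mm above the plate and 35 mm above the fence.
- square: Try square, loose, about 0.3 kg, an L standing on the bench: dark wooden stock along its x, 150 x 28 x 36 mm high; a steel blade rises at its +x end (x = 45 to 75 mm), 10 mm thick, top 95 mm above the underside. Origin: centre of the stock's underside. Outer faces: the underside and the end face x = +75 mm, where blade and stock end are flush.
- square_grip (a point): Point where the stock is best gripped across its 28 mm width, in the middle of its length, 24 mm above its underside.
- heel (a point): Outer corner of the square: middle of the lower edge of the end face (x = +75 mm, z = 0).
- mallet: Bystander, loose: round wooden mason's mallet standing on its head, 84 mm across, 195 mm tall. Origin: middle of its underside.
- brush: Bystander, loose: dust brush lying on the bench. Origin: underside, near its middle.
- spray: Bystander, loose: white spray bottle with a blue cap, 60 mm across, 170 mm tall. Origin: middle of its underside.
- pad: Bystander, loose: yellow sanding pad, 70 x 100 x 30 mm. Origin: middle of its underside.
- offcut: Bystander, loose: small white marble offcut, 80 x 60 x 50 mm. Origin: middle of its underside.
- tin: Bystander, loose: open metal tin, 76 mm across, 100 mm tall. Origin: middle of its underside.
- chisel: Bystander, loose: wood-handled chisel lying on the bench, 240 mm long. Origin: underside, near its middle.
Things that resemble listed ones, but are neither listed nor needed, are in the scene too. What is shaped like the square but turquoise is not meant.

How it is judged:
On the way:
1. the upright stands in the groove, down on its floor, and is let go (z of upright in the frame of base between 0.007 and 0.0135 m and x of upright in the frame of base between -0.005 and 0.005 m and y of upright in the frame of base between -0.03 and 0.03 m and angle between the x axis of upright and the x axis of base, either way round below 0.08 rad and contact force between the fingers and upright below 0.1 N and linear speed of upright below 0.02 m/s), for 0.2 s.
At the end, for the whole second after the job is handed in: Upright let go in the groove, on its floor within 3.5 mm, centred within 30 mm, within 2 mm of the fence and 0.03 rad of plumb; square gripped, at rest, over 1 N on plate and on upright, heel within 40 mm of the upright's middle, tilt under 0.035 rad, yaw within 0.07 rad (z of upright in the frame of base between 0.007 and 0.0135 m and x of upright in the frame of base between -0.005 and 0.005 m and y of upright in the frame of base between -0.03 and 0.03 m and angle between the x axis of upright and the x axis of base, either way round below 0.08 rad and contact force between the fingers and upright below 0.1 N and angle between upright's own z axis and vertical below 0.03 rad and x of upright in the frame of base above 0 m and contact force between square and base above 1 N and contact force between square and upright above 1 N and contact force between the fingers and square above 2 N and angle between square's own z axis and vertical below 0.035 rad and angle between the x axis of square and the x axis of base, either way round below 0.07 rad and z of heel in the frame of base between 0.032 and 0.0375 m and x of heel in the frame of base between -0.016 and -0.006 m and y of heel in the frame of upright between -0.04 and 0.04 m and linear speed of square below 0.01 m/s); the arm keeps its last pose, push and grip.
It fails at once if a bystander is moved by more than 30 mm (distance of any of mallet, brush, spray, pad, offcut, tin, chisel from where it was at the start of the episode above 0.03 m).
It also fails if it takes over 61 s, if anything falls off the work surface, if the arm or the gripper's body presses on something with over 40 N, if the wrist force passes 120 N, or if a joint passes its speed limit or range.

## Working session

There is one attempt and no reset: what is moved stays moved. The work goes in short steps, Python scripts to look and compute and a tool call to move; the robot and the scene stay as the last step left them, time stands still between calls to the robot, and variables do not carry over. Pictures are saved under pics/ and viewed, at most 10 in all, crops included, and the job is handed in when it is done.

Besides the shell and the picture viewer there is one more tool, called after ">>>" by a JSON object that holds its "method" and its "body", one argument or row to a line. jog_arm: Moves the arm, as the interface text tells. Its arguments: {"type":"object","properties":{"moves":{"type":"array"},"newtons":{"type":"number"}},"required":["moves"]}

```bash
mkdir -p pics
cat > h.py <<'E'
import numpy as np, cv2, pickle
from scipy.spatial.transform import Rotation as R
from bench import ctrl
def grab(name,fn):
    s=ctrl.get_state(); im=ctrl.get_image(name)
    if 'tool_from_camera' in im:
        T=np.eye(4);T[:3,:3]=R.from_rotvec(s['tool_rot']).as_matrix();T[:3,3]=s['position']
        C=T@np.array(im['tool_from_camera']); im['xyz']=C[:3,3]; im['rotation']=C[:3,:3]
    cv2.imwrite('pics/'+fn+'.png',np.ascontiguousarray(im['pixels'][:,:,::-1])); pickle.dump(im,open('pics/'+fn+'.pkl','wb'))
    return im
def load(fn): return pickle.load(open('pics/'+fn+'.pkl','rb'))
def rot(im):
    r=np.array(im['rotation'],float)
    return r if r.shape==(3,3) else R.from_rotvec(r).as_matrix()
def ray(im,uv):
    d=np.array([(uv[0]-im['cx'])/im['fx'],-(uv[1]-im['cy'])/im['fy'],-1.]); return rot(im)@d
def onz(im,uv,z):
    d=ray(im,uv);c=np.array(im['xyz']);return c+d*(z-c[2])/d[2]
def proj(im,p):
    q=rot(im).T@(np.array(p)-np.array(im['xyz']));return np.array([im['cx']-im['fx']*q[0]/q[2],im['cy']+im['fy']*q[1]/q[2]])
E
python3 - <<'E'
from h import *
s=ctrl.get_state();print(s,ctrl.grasp_offset)
a=grab('top','top0');b=grab('scene','scene0');c=grab('wrist','wrist0')
for i in(a,b,c):print({k:v for k,v in i.items() if k!='pixels'})
x=np.vstack([a['pixels'],b['pixels']])[:,:,::-1]
cv2.imwrite('pics/both.png',cv2.resize(x,(400,600)))
E
```

```text
{'time': 0.0, 'joint_positions': array([-1.10691826,  0.32181999, -0.07007984,  1.4516761 ,  0.02260535,
        1.37074098, -0.05688696]), 'qd': array([-4.18364675e-05, -2.20010828e-03, -1.14786159e-03,  9.74804516e-04,
       -1.47054782e-04, -6.64683179e-04,  6.57025266e-04]), 'joint_torque': array([-2.78246225e-04, -4.91281772e+01, -4.03993204e-01, -3.12524021e+01,
       -6.38613151e-02,  4.40274342e-02,  1.85097238e-04]), 'position': array([0.28241393, 0.58484854, 0.22146284]), 'tool_rot': array([-7.00437838e-01, -3.06219047e+00,  2.87549997e-03]), 'ft_force': array([-0.70516246,  0.23218988,  0.51417526]), 'torque': array([ 0.0001597 , -0.01809729,  0.02376411]), 'grip_force': 0.0, 'grip_width': 1.003041572428653} 0.0187
{'fx': 428.3994608387024, 'fy': 428.3994608387024, 'cx': 255.4396247896919, 'cy': 185.5176849151376, 'xyz': array([0.40453418, 0.0141496 , 1.48880003]), 'rotation': array([ 0.08502527, -0.07602946, -1.54553783])}
{'fx': 457.50599398068744, 'fy': 457.50599398068744, 'cx': 264.7139276110833, 'cy': 192.51734894131468, 'xyz': array([1.62917332, 0.03860566, 0.94886114]), 'rotation': array([0.66405651, 0.70538232, 1.46210475])}
{'fx': 323.0634378747927, 'fy': 323.0634378747927, 'cx': 252.337317529041, 'cy': 188.60290588942357, 'tool_from_camera': array([[ 4.74562191e-04,  9.63256060e-01,  2.68584320e-01,
         7.37924827e-02],
       [ 9.99999873e-01, -5.01916322e-04,  3.31806688e-05,
         2.94391773e-04],
       [ 1.66768334e-04,  2.68584270e-01, -9.63256177e-01,
        -1.61734346e-01],
       [ 0.00000000e+00,  0.00000000e+00,  0.00000000e+00,
         1.00000000e+00]]), 'xyz': array([0.21623629, 0.61750199, 0.38331072]), 'rotation': array([[ 0.43439823, -0.86782728, -0.24119284],
       [ 0.90071905,  0.41798771,  0.11828554],
       [-0.00183577, -0.26863002,  0.96324169]])}
```

View pics/top0.png

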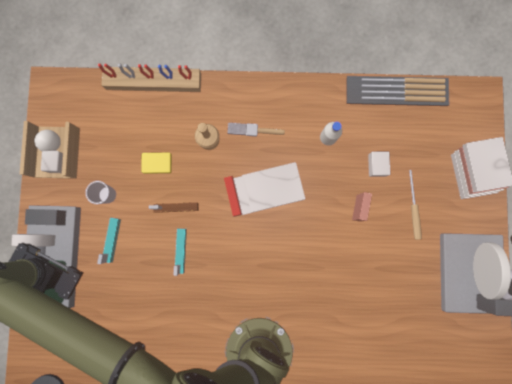

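View pics/scene0.png

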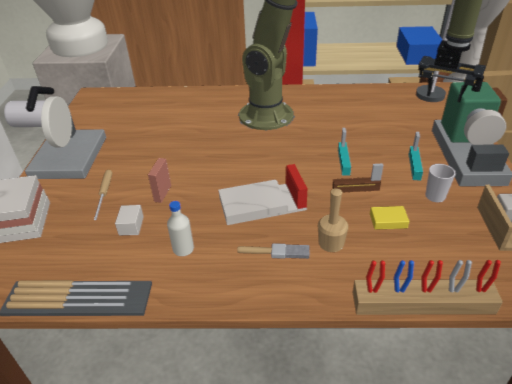

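The top view shows the pink upright at (363,207), the white base at (265,189) with its fence at (232,196), and the wooden square at (175,208) with its blade at (153,207). There are two turquoise squares at (110,240) and (180,251). The wooden square fits because its stock is dark wood. I'll confirm that in an enlarged crop.

Run:
```python
from h import *
a=load('top0')['pixels'][160:230,145:385,::-1];b=load('scene0')['pixels'][135:235,145:385,::-1]
f=lambda x:cv2.resize(x,None,fx=3.3,fy=3.3,interpolation=cv2.INTER_CUBIC)
cv2.imwrite('pics/crop1.png',np.vstack([f(a),f(b)]))
im=load('top0');hsv=cv2.cvtColor(im['pixels'],cv2.COLOR_RGB2HSV)
for n,(x0,y0,x1,y1),lo,hi in [('up',(345,185,380,230),(0,60,60),(9,150,255)),('up2',(345,185,380,230),(165,40,60),(180,160,255)),('fence',(215,170,250,220),(0,180,60),(8,255,255)),('white',(225,155,312,220),(0,0,150),(180,50,255)),('stock',(145,195,205,220),(0,60,0),(20,255,100)),('blade',(145,195,165,220),(0,0,110),(180,60,255))]:
    m=np.zeros(hsv.shape[:2],np.uint8);m[y0:y1,x0:x1]=cv2.inRange(hsv,lo,hi)[y0:y1,x0:x1]
    c,_=cv2.findContours(m,0,2)
    if c: c=max(c,key=cv2.contourArea);print(n,cv2.contourArea(c),cv2.boxPoints(cv2.minAreaRect(c)).round(1).tolist())
print(hsv[200:216:3,356:372:3].tolist())
```

```text
up 383.5 [[351.70001220703125, 219.0], [356.8999938964844, 190.39999389648438], [371.79998779296875, 193.10000610351562], [366.6000061035156, 221.6999969482422]]
white 2380.5 [[232.60000610351562, 177.0], [295.79998779296875, 161.5], [304.8999938964844, 198.89999389648438], [241.6999969482422, 214.3000030517578]]
blade 34.5 [[149.0, 205.0], [161.0, 205.0], [161.0, 209.0], [149.0, 209.0]]
[[[7, 102, 165], [6, 101, 161], [6, 98, 171], [6, 92, 195], [6, 92, 194], [11, 114, 181]], [[6, 102, 163], [6, 101, 161], [5, 93, 189], [5, 90, 195], [5, 91, 193], [12, 120, 182]], [[5, 101, 162], [6, 101, 162], [5, 92, 191], [6, 92, 195], [6, 91, 196], [13, 121, 192]], [[6, 101, 162], [6, 101, 162], [5, 91, 197], [6, 91, 194], [7, 97, 190], [13, 123, 186]], [[6, 101, 161], [6, 100, 165], [5, 89, 195], [6, 91, 194], [8, 103, 189], [13, 122, 190]], [[6, 101, 162], [5, 97, 174], [6, 92, 195], [6, 92, 195], [10, 113, 181], [13, 123, 185]]]
```

View pics/crop1.png

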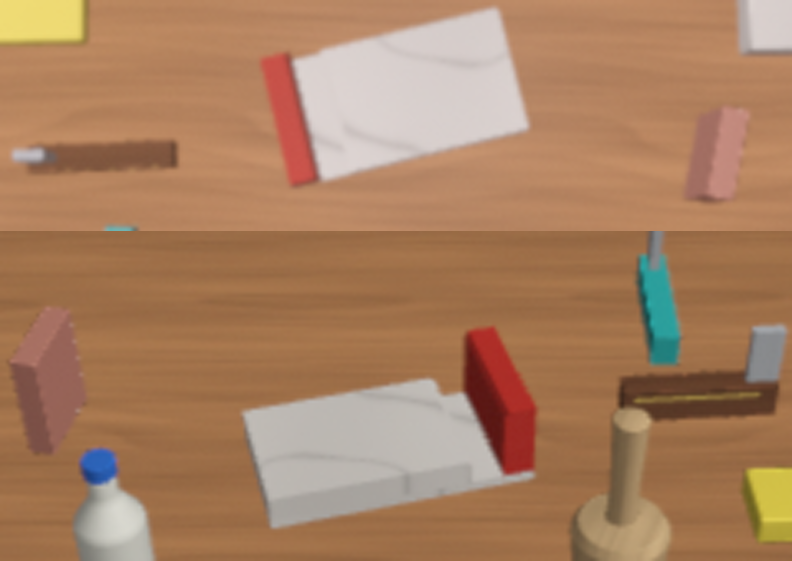

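The crop confirms that the wooden square has a dark brown stock with a yellow line and a steel blade at its fence-far (+y) end. The upright's top face is the bright strip around crop (725,155), and the fence top runs from (275,56) to (303,183).

Run:
```python
from h import *
im=load('top0');hsv=cv2.cvtColor(im['pixels'],cv2.COLOR_RGB2HSV)
def rect(n,box,lo,hi,z):
    x0,y0,x1,y1=box;m=np.zeros(hsv.shape[:2],np.uint8);m[y0:y1,x0:x1]=cv2.inRange(hsv,lo,hi)[y0:y1,x0:x1]
    c,_=cv2.findContours(m,0,1);c=max(c,key=cv2.contourArea).reshape(-1,2)
    P=np.array([onz(im,p,z)[:2] for p in c],np.float32)
    r=cv2.minAreaRect(P);b=cv2.boxPoints(r);e=b[1]-b[0];f=b[2]-b[1];l=e if np.hypot(*e)>np.hypot(*f) else f
    print(n,'c',np.round(r[0],4),'size',np.round(r[1],4),'longdir deg',np.degrees(np.arctan2(l[1],l[0])))
rect('up',(345,185,380,230),(0,60,178),(9,105,255),.11)
rect('fence',(215,170,250,220),(0,120,60),(6,255,255),.085)
rect('white',(225,155,312,220),(0,0,150),(180,50,255),.035)
rect('stock',(145,195,205,220),(0,60,0),(20,255,110),.036)
cr=lambda x,y,z:onz(im,(145+x/3.3-.35,160+y/3.3-.35),z)[:2].round(4)
print('up',[cr(*p,.11) for p in [(721,107),(748,110),(733,201),(703,198)]])
print('fence',[cr(*p,.085) for p in [(262,58),(290,53),(316,180),(291,186)]])
print('plate',[cr(*p,.035) for p in [(498,8),(528,128)]])
print('stock',[cr(*p,.036) for p in [(176,141),(177,166),(27,172)]],'blade',[cr(*p,.095) for p in [(12,148),(12,161)]])
sc=load('scene0');cs=lambda x,y,z:onz(sc,(145+x/3.3-.35,135+(y-231)/3.3-.35),z)[:2].round(4)
print('S up top',[cs(*p,.11) for p in [(52,308),(73,311),(36,364),(12,360)]],'fence',[cs(*p,.085) for p in [(465,331),(495,327),(535,406),(505,412)]],'plate',[cs(*p,.035) for p in [(243,410),(270,498),(433,380)]])
```

```text
up c [ 0.4896 -0.3307] size [0.0253 0.0876] longdir deg -10.624571
fence c [0.5141 0.1003] size [0.1313 0.028 ] longdir deg 14.723225
white c [ 0.5475 -0.021 ] size [0.1315 0.2216] longdir deg -74.8718
stock c [0.4731 0.2207] size [0.0068 0.    ] longdir deg 2.178866
up [array([ 0.5337, -0.3241]), array([ 0.5314, -0.3505]), array([ 0.4423, -0.3356]), array([ 0.4445, -0.3065])]
fence [array([0.5744, 0.1283]), array([0.5801, 0.1004]), array([0.4539, 0.0709]), array([0.4474, 0.0955])]
plate [array([ 0.6386, -0.1113]), array([ 0.5143, -0.144 ])]
stock [array([0.4922, 0.2181]), array([0.4666, 0.2161]), array([0.4567, 0.3701])] blade [array([0.4779, 0.3716]), array([0.4651, 0.371 ])]
S up top [array([ 0.4443, -0.3272]), array([ 0.4496, -0.3059]), array([ 0.5328, -0.3252]), array([ 0.5264, -0.3488])] fence [array([0.4547, 0.0707]), array([0.4487, 0.0998]), array([0.57  , 0.1313]), array([0.5781, 0.1039])] plate [array([ 0.5106, -0.143 ]), array([ 0.6355, -0.1074]), array([0.467 , 0.0395])]
```

```bash
cat >> h.py <<'E'
def down(yaw): # tool y at yaw deg, z down
    a=np.radians(yaw);y=np.array([np.cos(a),np.sin(a),0]);z=np.array([0,0,-1.]);return np.column_stack([np.cross(y,z),y,z])
def plan(p,yaw,p0=None,R0=None):
    s=ctrl.get_state();p0=s['position'] if p0 is None else p0;R0=R.from_rotvec(s['tool_rot']).as_matrix() if R0 is None else R0
    print(np.round(R0.T@(np.array(p)-p0)/.3,3).tolist(),np.round(R.from_matrix(R0.T@down(yaw)).as_rotvec()/(np.pi/3),3).tolist())
def st():
    s=ctrl.get_state();r=R.from_rotvec(s['tool_rot']).as_matrix()
    print('t',round(s['time'],2),'p',s['position'].round(4),'yaw',np.degrees(np.arctan2(r[1,1],r[0,1])).round(2),'tilt',r[:2,2].round(4),'F',s['ft_force'].round(2),'grip',round(s['grip_width'],3),round(s['grip_force'],2),'q',s['joint_positions'].round(2))
E
python3 -c "
from h import *
st();p1=(.42,.30,.25);p2=(.51,.02,.25);p3=(.488,-.2,.25);p4=(.488,-.3285,.2)
plan(p1,79.4);D=down(79.4);plan(p2,79.4,p1,D);plan(p4,79.4,p2,D)"
```

```text
t 0.15 p [0.2825 0.5849 0.2217] yaw 64.23 tilt [-0.0005 -0.0014] F [-0.52 -0.66 -0.15] grip 0.999 0.0 q [-1.11  0.32 -0.07  1.45  0.02  1.37 -0.06]
[-0.826, -0.656, -0.093] [-0.001, -0.0, -0.253]
[-0.467, -0.862, 0.0] [0.0, 0.0, 0.0]
[-0.142, -1.155, 0.167] [0.0, 0.0, 0.0]
```

>>> {"method": "jog_arm", "body": {
  "moves": [-0.826,-0.656,-0.093,0,0,-0.253,1,-0.826,-0.656,-0.093,0,0,-0.253,1,-0.826,-0.656,-0.093,0,0,-0.253,1,-0.826,-0.656,-0.093,0,0,-0.253,1,-0.826,-0.656,-0.093,0,0,-0.253,1,-0.826,-0.656,-0.093,0,0,-0.253,1,-0.826,-0.656,-0.093,0,0,-0.253,1,-0.826,-0.656,-0.093,0,0,-0.253,1],
  "newtons": 30
}}

```text
time: 1.15
position: [0.419, 0.3021, 0.2501]
tool_rot: [-0.285, -3.128, -0.0]
ft_force: [-0.2, 1.1, 0.2]
grip_width: 0.998
grip_force: 0.0
```

>>> {"method": "jog_arm", "body": {
  "moves": [-0.467,-0.862,0,0,0,0,1,-0.467,-0.862,0,0,0,0,1,-0.467,-0.862,0,0,0,0,1,-0.467,-0.862,0,0,0,0,1,-0.467,-0.862,0,0,0,0,1,-0.467,-0.862,0,0,0,0,1,-0.467,-0.862,0,0,0,0,1,-0.467,-0.862,0,0,0,0,1]
}}

```text
time: 2.15
position: [0.5101, 0.0229, 0.2502]
tool_rot: [-0.283, -3.128, -0.0]
ft_force: [-0.7, -0.4, -1.0]
grip_width: 1.003
grip_force: 0.0
```

>>> {"method": "jog_arm", "body": {
  "moves": [-0.1,-1,0,0,0,0,1,-0.1,-1,0,0,0,0,1,-0.1,-1,0,0,0,0,1,-0.1,-1,0,0,0,0,1,-0.1,-1,0,0,0,0,1,-0.1,-1,0,0,0,0,1,-0.1,-1,0,0,0,0,1,-0.1,-1,0,0,0,0,1]
}}

```text
time: 3.15
position: [0.4858, -0.2775, 0.2503]
tool_rot: [0.284, 3.129, 0.002]
ft_force: [-0.2, 0.1, -0.2]
grip_width: 1.001
grip_force: 0.0
```

```bash
python3 -c "
from h import *
st();im=grab('wrist','w1');plan((.488,-.3285,.15),79.4)
print([proj(im,p).round() for p in [(.5314,-.3505,.11),(.4423,-.3356,.11)]])"
```

```text
t 3.15 p [ 0.4858 -0.2775  0.2503] yaw 79.64 tilt [0.0001 0.0011] F [-0.23  0.13 -0.2 ] grip 1.001 0.0 q [-0.15  0.13  0.68  1.66 -0.08  1.38  1.94]
[-0.038, -0.165, 0.334] [0.001, 0.0, 0.004]
[array([189., 234.]), array([182., 144.])]
```

View pics/w1.png

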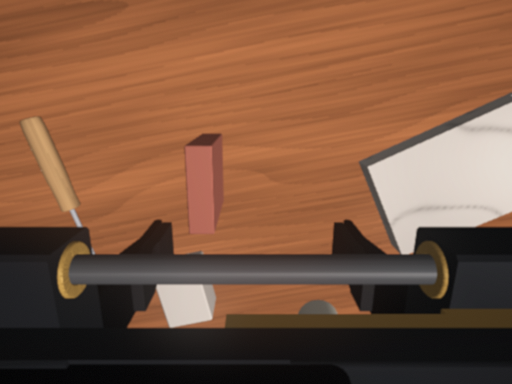

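The wrist view shows the upright's top face with corners at about (186,148), (214,147), (214,232) and (190,233).

```bash
python3 -c "
from h import *
im=load('w1');hsv=cv2.cvtColor(im['pixels'],cv2.COLOR_RGB2HSV)
b=im['pixels'][120:240,175:235].astype(int)
m=((b[:,:,0]>150)&(b[:,:,0]-b[:,:,1]>55)&(b[:,:,1]-b[:,:,2]<22)).astype(np.uint8)
c=max(cv2.findContours(m,0,1)[0],key=cv2.contourArea).reshape(-1,2)+[175,120]
P=np.array([onz(im,p,.11)[:2] for p in c],np.float32);print(len(c),cv2.minAreaRect(P))
Q=np.array([onz(im,p,.11)[:2] for p in [(186,148),(214,147),(214,232),(190,233)]]);print(Q.round(4),Q.mean(0))
"
```

```text
221 ((0.4896070063114166, -0.3292686939239502), (0.026227587834000587, 0.08794784545898438), 79.54812622070312)
[[ 0.4462 -0.3329]
 [ 0.45   -0.3069]
 [ 0.534  -0.325 ]
 [ 0.5307 -0.3491]] [ 0.49019043 -0.32848494]
```

```bash
python3 -c "
from h import *
plan((.490,-.329,.15),79.5);plan((.490,-.329,.082),79.5)"
```

```text
[-0.045, -0.166, 0.334] [0.001, 0.0, 0.002]
[-0.045, -0.166, 0.561] [0.001, 0.0, 0.002]
```

>>> {"method": "jog_arm", "body": {
  "moves": [-0.045,-0.166,0.1,0,0,0.002,1,-0.045,-0.166,0.3,0,0,0.002,1,-0.045,-0.166,0.35,0,0,0.002,1,-0.045,-0.166,0.45,0,0,0.002,1,-0.045,-0.166,0.54,0,0,0.002,1,-0.045,-0.166,0.561,0,0,0.002,1,-0.045,-0.166,0.561,0,0,0.002,-1,-0.045,-0.166,0.561,0,0,0.002,-1],
  "newtons": 40
}}

```text
time: 4.2
position: [0.4901, -0.3317, 0.0839]
tool_rot: [0.292, 3.125, -0.001]
ft_force: [-0.6, -0.4, 0.1]
grip_width: 0.855
grip_force: 0.0
```

>>> {"method": "jog_arm", "body": {
  "moves": [0,0,0,0,0,0,-1,0,0,0,0,0,0,-1,0,0,0,0,0,0,-1,0,0,0,0,0,0,-1,0,0,-0.02,0,0,0,-1,0,0,-0.1,0,0,0,-1,0,0,-0.25,0,0,0,-1,0,0,-0.4,0,0,0,-1]
}}

```text
time: 5.2
position: [0.4875, -0.3304, 0.2014]
tool_rot: [-0.293, -3.124, -0.002]
ft_force: [1.1, -0.5, -7.6]
grip_width: 0.293
grip_force: 40.0
```

```bash
python3 -c "
from h import *
st();G=(.522,.0715);s=ctrl.get_state();print(s['torque'])
p1=(.515,-.05,.21);plan(p1,104.7);plan((*G,.21),104.7,p1,down(104.7))"
```

```text
t 5.2 p [ 0.4875 -0.3304  0.2014] yaw 79.28 tilt [-0.0038  0.0017] F [ 1.11 -0.49 -7.62] grip 0.293 39.96 q [-0.07  0.24  0.73  1.66 -0.16  1.31  2.07]
[-0.06078817 -0.16419005 -0.03489451]
[0.084, 0.936, -0.027] [0.002, -0.004, -0.424]
[-0.125, 0.386, 0.0] [0.0, 0.0, 0.0]
```

>>> {"method": "jog_arm", "body": {
  "moves": [0.02,0.2,-0.03,0,0,-0.1,-1,0.04,0.4,-0.03,0,0,-0.2,-1,0.06,0.6,-0.03,0,0,-0.3,-1,0.084,0.75,-0.03,0,0,-0.4,-1,0.084,0.87,-0.03,0,0,-0.424,-1,0.084,0.936,-0.03,0,0,-0.424,-1,0.084,0.936,-0.03,0,0,-0.424,-1,0.084,0.936,-0.03,0,0,-0.424,-1]
}}

```text
time: 6.2
position: [0.5158, -0.0531, 0.2107]
tool_rot: [0.398, -3.115, 0.002]
ft_force: [-0.8, -0.3, -7.6]
grip_width: 0.296
grip_force: 40.0
```

```bash
python3 -c "
from h import *
st();im=grab('wrist','w2');b=im['pixels'].copy()
plan((.522,.0715,.21),104.7);grab('scene','s2')
u=np.array([np.cos(np.radians(104.7)),np.sin(np.radians(104.7)),0]);v=np.array([-u[1],u[0],0]);o=np.array([.522,.0715,0])
for x,z in [(15,85),(20,85),(45,85),(-20,35)]:
  print(x,[proj(im,o+u*x/1e3+v*y/1e3+[0,0,z/1e3]).round() for y in(-65,65)])
a=cv2.resize(b,(512,384));
cv2.imwrite('pics/w2v.png',a[:,:,::-1])"
```

```text
t 6.2 p [ 0.5158 -0.0531  0.2107] yaw 104.57 tilt [-0.0012 -0.0016] F [-0.79 -0.32 -7.63] grip 0.296 39.95 q [-0.42  0.04  0.48  1.81 -0.02  1.3   1.9 ]
[-0.124, 0.397, 0.002] [-0.001, -0.001, -0.003]
15 [array([386., 281.]), array([402., 152.])]
20 [array([391., 281.]), array([407., 152.])]
45 [array([416., 281.]), array([435., 152.])]
-20 [array([338., 257.]), array([347., 145.])]
```

View pics/w2.png

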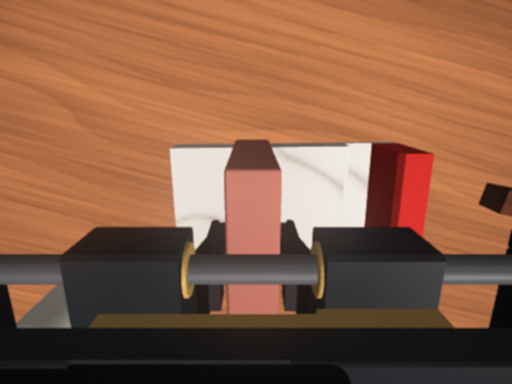

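The wrist view shows the upright held squarely (top face at x 226-280). The groove's front edge is at about (348,145), the fence foot at about (370,145), and the fence's outer edge at about (430,152). Next I'll refine the groove position from the edges along two rows.

```bash
python3 -c "
from h import *
im=load('w2');u=np.array([np.cos(np.radians(104.7)),np.sin(np.radians(104.7)),0]);v=np.array([-u[1],u[0],0]);o=np.array([.522,.0715,0])
p=im['pixels'].astype(int)
for r in(170,205):
  g=p[r,320:450];d=np.abs(np.diff(g,axis=0)).sum(1)
  print(r,[(320+i,int(d[i])) for i in range(len(d)) if d[i]>18])
  for x,z in [(-15,30),(-20,35),(15,10),(15,80),(20,85),(45,85)]:
    A,B=[proj(im,o+u*x/1e3+v*y/1e3+[0,0,z/1e3]) for y in(-65,65)]
    t=(r-A[1])/(B[1]-A[1]);print(x,z,(A+t*(B-A)).round(1),end=' ')
  print()
"
```

```text
170 [(347, 34), (348, 24), (367, 65), (368, 231), (369, 234), (370, 63), (395, 27), (396, 29), (402, 20), (403, 54), (404, 50), (430, 33), (431, 54), (432, 32)]
-15 30 [348.1 170. ] -20 35 [344.9 170. ] 15 10 [369.1 170. ] 15 80 [396.9 170. ] 20 85 [404.9 170. ] 45 85 [432.5 170. ] 
205 [(364, 59), (365, 230), (366, 229), (367, 56), (391, 19), (392, 29), (398, 23), (399, 56), (400, 50), (425, 30), (426, 52), (427, 36)]
-15 30 [345.4 205. ] -20 35 [342.2 205. ] 15 10 [365.7 205. ] 15 80 [392.7 205. ] 20 85 [400.5 205. ] 45 85 [427.2 205. ]
```

```bash
python3 -c "
from h import *
plan((.522,.071,.205),104.7);plan((.522,.071,.115),104.7)"
```

```text
[-0.123, 0.395, 0.02] [-0.001, -0.001, -0.003]
[-0.124, 0.395, 0.32] [-0.001, -0.001, -0.003]
```

>>> {"method": "jog_arm", "body": {
  "moves": [-0.06,0.2,0.01,0,0,0,-1,-0.11,0.35,0.01,0,0,0,-1,-0.123,0.395,0.02,0,0,-0.003,-1,-0.123,0.395,0.02,0,0,-0.003,-1,-0.123,0.395,0.02,0,0,-0.003,-1,-0.123,0.395,0.08,0,0,-0.003,-1,-0.123,0.395,0.15,0,0,-0.003,-1,-0.123,0.395,0.18,0,0,-0.003,-1]
}}

```text
time: 7.3
position: [0.5204, 0.0719, 0.1548]
tool_rot: [0.404, -3.112, 0.001]
ft_force: [-0.0, -0.8, -6.8]
grip_width: 0.299
grip_force: 40.0
```

```bash
python3 -c "
from h import *
st();plan((.522,.071,.105),104.7);plan((.522,.071,.09),104.7)"
```

```text
t 7.3 p [0.5204 0.0719 0.1548] yaw 104.81 tilt [-0.0034 -0.0011] F [-0.02 -0.84 -6.84] grip 0.299 39.95 q [-0.54  0.1   0.37  1.86 -0.04  1.19  1.68]
[-0.005, -0.004, 0.166] [-0.0, -0.003, 0.002]
[-0.005, -0.004, 0.216] [-0.0, -0.003, 0.002]
```

>>> {"method": "jog_arm", "body": {
  "moves": [-0.003,-0.002,0.04,0,-0.003,0,-1,-0.003,-0.002,0.08,0,-0.003,0,-1,-0.003,-0.002,0.11,0,-0.003,0,-1,-0.003,-0.002,0.14,0,-0.003,0,-1,-0.003,-0.002,0.16,0,-0.003,0,-1,-0.003,-0.002,0.17,0,-0.003,0,-1,-0.003,-0.002,0.18,0,-0.003,0,-1,-0.003,-0.002,0.185,0,-0.003,0,-1]
}}

```text
time: 8.3
position: [0.523, 0.0729, 0.1017]
tool_rot: [-0.407, 3.112, 0.001]
ft_force: [-0.2, 0.0, -7.7]
grip_width: 0.297
grip_force: 40.0
```

>>> {"method": "jog_arm", "body": {
  "moves": [0,0,0.005,0,0,0,-1,0,0,0.01,0,0,0,-1,0,0,0.015,0,0,0,-1,0,0,0.02,0,0,0,-1,0,0,0.025,0,0,0,-1,0,0,0.025,0,0,0,-1,0,0,0.025,0,0,0,-1,0,0,0.025,0,0,0,-1]
}}

```text
time: 9.3
position: [0.5236, 0.0728, 0.0972]
tool_rot: [-0.406, 3.111, 0.002]
ft_force: [-6.6, -1.4, 13.3]
grip_width: 0.294
grip_force: 40.0
```

```bash
python3 -c "
from h import *
st()"
```

```text
t 9.3 p [0.5236 0.0728 0.0972] yaw 104.89 tilt [0.0041 0.002 ] F [-6.64 -1.42 13.33] grip 0.294 39.96 q [-0.53  0.16  0.37  1.92 -0.07  1.07  1.7 ]
```

>>> {"method": "jog_arm", "body": {
  "moves": [0,0,0,0,0,0,0.2,0,0,0,0,0,0,0.2,0,0,0,0,0,0,0.2,0,0,-0.02,0,0,0,0.3,0,0,-0.1,0,0,0,0.3,0,0,-0.3,0,0,0,0.4,0,0,-0.5,0,0,0,0.6,0,0,-0.6,0,0,0,1]
}}

```text
time: 10.3
position: [0.5237, 0.0728, 0.2784]
tool_rot: [-0.406, 3.106, 0.002]
ft_force: [0.1, -0.4, 0.1]
grip_width: 0.834
grip_force: 0.0
```

```bash
python3 -c "
from h import *
st();im=grab('wrist','w3');s=grab('scene','s3')
a=cv2.resize(s['pixels'][130:250,190:420,::-1],None,fx=2.2,fy=2.2,interpolation=cv2.INTER_CUBIC)
b=im['pixels'][100:384,:,::-1]
w=max(a.shape[1],512);P=lambda x:cv2.copyMakeBorder(x,0,0,0,w-x.shape[1],0)
cv2.imwrite('pics/v3.png',np.vstack([P(b),P(a)]))"
```

```text
t 10.3 p [0.5237 0.0728 0.2784] yaw 104.9 tilt [0.0085 0.0025] F [ 0.11 -0.42  0.08] grip 0.834 0.0 q [-0.55  0.03  0.37  1.68 -0.01  1.42  1.65]
```

View pics/v3.png

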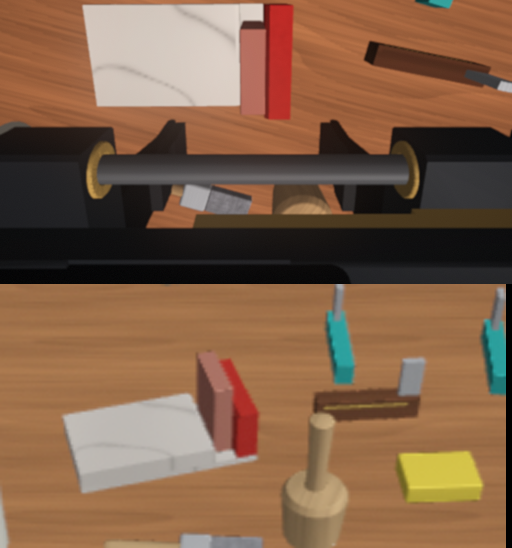

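The upright is standing in the groove against the fence: wrist crop top face at x 240-266, rows 24-115. Next I'll check its height and position, and measure the square.

```bash
python3 -c "
from h import *
im=load('w3');u=np.array([np.cos(np.radians(104.7)),np.sin(np.radians(104.7))]);v=np.array([-u[1],u[0]]);o=np.array([.522,.0715])
Q=[(241,124),(264,125),(266,215),(242,215)]
for z in(.12,.123):
  W=[onz(im,q,z)[:2]-o for q in Q];print(z,[(round(1e3*w@u,1),round(1e3*w@v,1)) for w in W])
p=im['pixels'].astype(int)
for n,m,z in [('stock',lambda p:(p[:,:,0]<115)&(p[:,:,0]-p[:,:,2]>25),.036)]:
  M=np.zeros((384,512),np.uint8);M[110:200,350:]=m(p)[110:200,350:]
  c=max(cv2.findContours(M,0,1)[0],key=cv2.contourArea);print(c.reshape(-1,2).min(0),c.reshape(-1,2).max(0),cv2.boxPoints(cv2.minAreaRect(c)).tolist())
  P=np.array([onz(im,q,z)[:2] for q in c.reshape(-1,2)],np.float32);print(n,cv2.minAreaRect(P))
# next poses
plan((.5,.2,.25),3.8+60); plan((.473,.29,.2),3.8,(.5,.2,.25),down(63.8))
"
```

```text
0.12 [(np.float64(-10.0), np.float64(46.3)), (np.float64(12.4), np.float64(45.4)), (np.float64(15.8), np.float64(-48.0)), (np.float64(-9.5), np.float64(-48.1))]
0.123 [(np.float64(-9.9), np.float64(46.5)), (np.float64(12.3), np.float64(45.7)), (np.float64(15.7), np.float64(-46.9)), (np.float64(-9.4), np.float64(-47.0))]
[364 141] [490 186] [[362.85089111328125, 162.65721130371094], [367.48394775390625, 139.8483123779297], [490.84710693359375, 164.9064483642578], [486.21405029296875, 187.71534729003906]]
stock ((0.4746668338775635, 0.29086416959762573), (0.0291755348443985, 0.16385674476623535), 3.636082410812378)
[-0.029, 0.43, 0.097] [0.004, 0.01, 0.685]
[0.213, 0.229, 0.167] [0.0, 0.0, 1.0]
```

>>> {"method": "jog_arm", "body": {
  "moves": [0,0.1,0.05,0,0,0.17,1,0,0.2,0.09,0,0,0.34,1,0,0.3,0.09,0,0,0.5,1,-0.02,0.4,0.09,0,0,0.6,1,-0.03,0.43,0.1,0,0.01,0.685,1,-0.03,0.43,0.1,0,0.01,0.685,1,-0.03,0.43,0.1,0,0.01,0.685,1,-0.03,0.43,0.1,0,0.01,0.685,1]
}}

```text
time: 11.4
position: [0.4981, 0.1988, 0.2442]
tool_rot: [-0.711, -3.053, -0.0]
ft_force: [-0.5, -0.6, 0.7]
grip_width: 0.999
grip_force: 0.0
```

>>> {"method": "jog_arm", "body": {
  "moves": [0.1,0.1,0.02,0,0,0.17,1,0.2,0.2,0.04,0,0,0.34,1,0.213,0.229,0.06,0,0,0.51,1,0.213,0.229,0.06,0,0,0.68,1,0.213,0.229,0.06,0,0,0.85,1,0.213,0.229,0.06,0,0,1,1,0.213,0.229,0.06,0,0,1,1,0.213,0.229,0.06,0,0,1,1]
}}

```text
time: 12.4
position: [0.4709, 0.2893, 0.2267]
tool_rot: [-2.139, -2.292, 0.005]
ft_force: [0.9, 0.3, 0.7]
grip_width: 1.0
grip_force: 0.0
```

```bash
python3 -c "
from h import *
st();im=grab('wrist','w4');grab('scene','s4')
plan((.474,.29,.15),3.8);print([proj(im,p).round() for p in [(.4667,.2161,.036),(.4922,.2181,.036),(.46,.37,.0)]])"
```

```text
t 12.4 p [0.4709 0.2893 0.2267] yaw 3.94 tilt [-0.007  0.002] F [0.93 0.34 0.67] grip 1.0 0.0 q [-0.82  0.11  0.25  1.7  -0.03  1.34 -0.5 ]
[0.0, 0.012, 0.255] [-0.007, -0.002, 0.002]
[array([246., 229.]), array([267., 229.]), array([249.,  92.])]
```

View pics/w4.png

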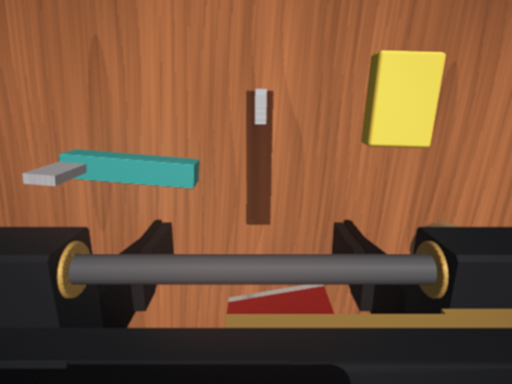

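The wrist view shows the stock at x 247-271, rows 92-224, with the blade at (261,106) at its far end, in line with the gripper.

```bash
python3 -c "
from h import *
im=load('w4');p=im['pixels'].astype(int)
M=np.zeros((384,512),np.uint8);M[85:232,235:285]=(p.sum(2)<190)[85:232,235:285]
for r in (140,170,200,215):
  c=np.where(M[r])[0];a,b=[onz(im,(x,r),.036)[:2] for x in(c.min()-.5,c.max()+.5)];print(r,c.min(),c.max(),a.round(4),b.round(4),((a+b)/2).round(4))
r=np.where(M[:,258])[0].max();print(r,onz(im,(258,r+.5),.036))
print('blade',[onz(im,q,.095).round(4) for q in [(255,89),(267,89),(255,124)]])
"
```

```text
140 248 270 [0.4621 0.3196] [0.4871 0.3214] [0.4746 0.3205]
170 249 269 [0.4654 0.2865] [0.4888 0.2881] [0.4771 0.2873]
200 248 268 [0.4666 0.2514] [0.4905 0.2531] [0.4786 0.2523]
215 249 267 [0.4689 0.2333] [0.4909 0.2349] [0.4799 0.2341]
223 [0.48069732 0.22363637 0.036     ]
blade [array([0.4665, 0.3713, 0.095 ]), array([0.4769, 0.372 , 0.095 ]), array([0.4687, 0.3415, 0.095 ])]
```

```bash
python3 -c "
from h import *
plan((.4763,.2945,.12),3.5);plan((.4763,.2945,.007),3.5)"
```

```text
[0.015, 0.022, 0.355] [-0.007, -0.002, 0.007]
[0.014, 0.024, 0.732] [-0.007, -0.002, 0.007]
```

>>> {"method": "jog_arm", "body": {
  "moves": [0.015,0.022,0.15,-0.007,-0.002,0.007,1,0.015,0.022,0.3,-0.007,-0.002,0.007,1,0.015,0.022,0.45,-0.007,-0.002,0.007,1,0.015,0.023,0.58,-0.007,-0.002,0.007,1,0.015,0.024,0.68,-0.007,-0.002,0.007,1,0.015,0.024,0.72,-0.007,-0.002,0.007,1,0.015,0.024,0.732,-0.007,-0.002,0.007,1,0.015,0.024,0.732,-0.007,-0.002,0.007,0]
}}

```text
time: 13.5
position: [0.4769, 0.2954, 0.008]
tool_rot: [2.154, 2.286, 0.003]
ft_force: [-0.7, 0.5, 0.1]
grip_width: 0.95
grip_force: 0.0
```

```bash
python3 -c "
from h import *
st();plan((.4763,.2945,.007),3.5)"
```

```text
t 13.5 p [0.4769 0.2954 0.008 ] yaw 3.4 tilt [0.0017 0.0013] F [-0.66  0.49  0.08] grip 0.95 0.0 q [-0.8   0.34  0.23  1.9  -0.1   0.91 -0.47]
[-0.003, -0.002, 0.003] [0.002, -0.001, -0.002]
```

>>> {"method": "jog_arm", "body": {
  "moves": [0,0,0,0,0,0,-1,0,0,0,0,0,0,-1,0,0,0,0,0,0,-1,0,0,0,0,0,0,-1,0,0,0,0,0,0,-1,0,0,-0.1,0,0,0,-1,0,0,-0.25,0,0,0,-1,0,0,-0.45,0,0,0,-1],
  "newtons": 40
}}

```text
time: 14.5
position: [0.4745, 0.2939, 0.1412]
tool_rot: [-2.154, -2.286, 0.007]
ft_force: [0.6, 0.6, -2.9]
grip_width: 0.317
grip_force: 39.9
```

```bash
python3 -c "
from h import *
st();p1=(.52,.11,.22);plan(p1,14.7);plan((.5530,-.0465,.16),14.7,p1,down(14.7))"
```

```text
t 14.5 p [0.4745 0.2939 0.1412] yaw 3.39 tilt [-0.0033 -0.0028] F [ 0.57  0.65 -2.92] grip 0.317 39.94 q [-0.82  0.18  0.25  1.79 -0.05  1.17 -0.5 ]
[-0.622, 0.114, -0.261] [-0.004, 0.002, -0.188]
[-0.533, -0.026, 0.2] [0.0, 0.0, 0.0]
```

>>> {"method": "jog_arm", "body": {
  "moves": [0,0,-0.15,0,0,0,-1,-0.05,0.02,-0.261,0,0,-0.05,-1,-0.2,0.05,-0.261,-0.004,0.002,-0.1,-1,-0.38,0.08,-0.261,-0.004,0.002,-0.16,-1,-0.52,0.1,-0.261,-0.004,0.002,-0.188,-1,-0.622,0.114,-0.261,-0.004,0.002,-0.188,-1,-0.622,0.114,-0.261,-0.004,0.002,-0.188,-1,-0.622,0.114,-0.261,-0.004,0.002,-0.188,-1]
}}

```text
time: 15.5
position: [0.5207, 0.1113, 0.2197]
tool_rot: [1.919, 2.487, 0.007]
ft_force: [-0.6, 0.1, -3.1]
grip_width: 0.315
grip_force: 39.9
```

>>> {"method": "jog_arm", "body": {
  "moves": [-0.15,-0.01,0,0,0,0,-1,-0.3,-0.02,0,0,0,0,-1,-0.43,-0.026,0,0,0,0,-1,-0.533,-0.026,0,0,0,0,-1,-0.533,-0.026,0.05,0,0,0,-1,-0.533,-0.026,0.12,0,0,0,-1,-0.533,-0.026,0.2,0,0,0,-1,-0.533,-0.026,0.2,0,0,0,-1]
}}

```text
time: 16.5
position: [0.5524, -0.0433, 0.1572]
tool_rot: [-1.914, -2.487, -0.003]
ft_force: [-1.2, 0.1, -2.6]
grip_width: 0.313
grip_force: 39.9
```

```bash
python3 -c "
from h import *
st();im=grab('wrist','w5');s=grab('scene','s5')
a=cv2.resize(s['pixels'][120:240,190:370,::-1],None,fx=2.2,fy=2.2,interpolation=cv2.INTER_CUBIC)
b=im['pixels'][0:330,:,::-1]
P=lambda x:cv2.copyMakeBorder(x,0,0,0,512-x.shape[1],0)
cv2.imwrite('pics/v5.png',np.vstack([P(b),P(a)]))
u=np.array([np.cos(np.radians(104.7)),np.sin(np.radians(104.7)),0]);o=np.array([.522,.0715,0])
plan(o-.118*u+[0,0,.06],14.7)"
```

```text
t 16.5 p [ 0.5524 -0.0433  0.1572] yaw 14.85 tilt [-0.0015  0.0034] F [-1.2   0.11 -2.56] grip 0.313 39.94 q [-0.44  0.17  0.52  1.79 -0.09  1.2   0.37]
[0.007, -0.008, 0.333] [0.004, -0.002, 0.002]
```

View pics/v5.png

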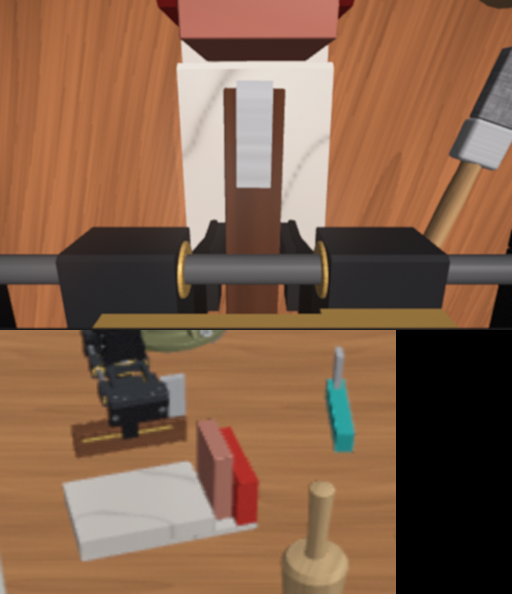

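The square hangs straight in front of the upright: blade at (254,130) and upright front edge at row 60 of the wrist crop, both centred on the plate. Now I'll descend.

>>> {"method": "jog_arm", "body": {
  "moves": [0,-0.008,0.08,0.004,-0.002,0.002,-1,0,-0.008,0.16,0.004,-0.002,0.002,-1,0.005,-0.008,0.24,0.004,-0.002,0.002,-1,0.007,-0.008,0.3,0.004,-0.002,0.002,-1,0.007,-0.008,0.335,0.004,-0.002,0.002,-1,0.007,-0.008,0.345,0.004,-0.002,0.002,-1,0.007,-0.008,0.345,0.004,-0.002,0.002,-1,0.007,-0.008,0.345,0.004,-0.002,0.002,-1]
}}

```text
time: 17.6
position: [0.5523, -0.0436, 0.0593]
tool_rot: [-1.922, -2.484, -0.003]
ft_force: [-6.9, 1.7, 14.0]
grip_width: 0.317
grip_force: 40.0
```

>>> {"method": "jog_arm", "body": {
  "moves": [0,0,0.005,0,0,0,-1,0,0,0.01,0,0,0,-1,0,0,0.015,0,0,0,-1,0,0,0.02,0,0,0,-1,0,0,0.025,0,0,0,-1,0,0,0.025,0,0,0,-1,0,0,0.025,0,0,0,-1,0,0,0.025,0,0,0,-1]
}}

```text
time: 18.6
position: [0.5526, -0.0443, 0.0575]
tool_rot: [-1.922, -2.482, -0.005]
ft_force: [-23.8, 0.6, 52.5]
grip_width: 0.32
grip_force: 40.0
```

```bash
python3 -c "
from h import *
st()"
```

```text
t 18.6 p [ 0.5526 -0.0443  0.0575] yaw 14.49 tilt [0.0003 0.0041] F [-23.78   0.6   52.45] grip 0.32 40.03 q [-0.41  0.28  0.51  1.89 -0.17  1.01  0.42]
```

>>> {"method": "jog_arm", "body": {
  "moves": [0,0,-0.02,0,0,0,-1,0,0,-0.03,0,0,0,-1,0,0,-0.035,0,0,0,-1,0,0,-0.035,0,0,0,-1,0,0,-0.035,0,0,0,-1,0,0,-0.035,0,0,0,-1,0,0,-0.035,0,0,0,-1,0,0,-0.035,0,0,0,-1]
}}

```text
time: 19.6
position: [0.552, -0.0441, 0.0593]
tool_rot: [1.922, 2.484, 0.0]
ft_force: [-0.4, 0.4, -2.3]
grip_width: 0.314
grip_force: 40.0
```

```bash
python3 -c "
from h import *
st();im=grab('wrist','w6');s=grab('scene','s6')
a=cv2.resize(s['pixels'][130:230,190:330,::-1],None,fx=4,fy=4,interpolation=cv2.INTER_CUBIC)
b=im['pixels'][0:200,:,::-1]
P=lambda x:cv2.copyMakeBorder(x,0,0,0,560-x.shape[1],0)
cv2.imwrite('pics/v6.png',np.vstack([P(b),P(a)]))"
```

```text
t 19.6 p [ 0.552  -0.0441  0.0593] yaw 14.55 tilt [ 0.0006 -0.0001] F [-0.39  0.4  -2.34] grip 0.314 39.97 q [-0.41  0.28  0.51  1.89 -0.16  1.01  0.42]
```

View pics/v6.png

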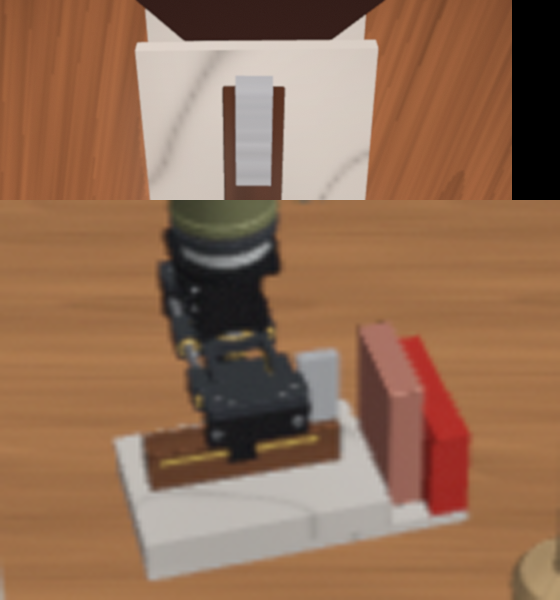

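The square hangs level and just above the plate, but it sits 15 mm low in the fingers because the lift started before they had closed. I'll set it down on the plate and regrip it deeper.

```bash
python3 -c "
from h import *
im=load('w6');p=ctrl.get_state()['position']
u=np.array([np.cos(np.radians(104.7)),np.sin(np.radians(104.7)),0]);v=np.array([-u[1],u[0],0]);o=np.array([.522,.0715,0])
print('tcp',[(p-o)@u,(p-o)@v])
for q,z in [((254,186),.131),((254,76),.131),((236,76),.131),((272,76),.131),((223,88),.072),((284,88),.072)]:
  w=onz(im,q,z);print(q,((w-o)@u).round(4),((w-o)@v).round(4),'rel',((w-p)@u).round(4))
plan(o-.118*u+[0,0,.057],14.7);plan(o-.118*u+[0,0,.043],14.7)"
```

```text
tcp [np.float64(-0.11941511268581068), np.float64(0.0003133027427457687)]
(254, 186) -0.0699 -0.0002 rel 0.0496
(254, 76) -0.0398 -0.0002 rel 0.0796
(236, 76) -0.0398 0.0045 rel 0.0796
(272, 76) -0.0398 -0.0049 rel 0.0796
(223, 88) -0.0411 0.0131 rel 0.0784
(284, 88) -0.0411 -0.0137 rel 0.0783
[0.005, 0.001, 0.008] [0.001, 0.0, -0.002]
[0.005, 0.001, 0.055] [0.001, 0.0, -0.002]
```

>>> {"method": "jog_arm", "body": {
  "moves": [0,0,0.006,0,0,0,-1,0,0,0.006,0,0,0,0.1,0,0,0.006,0,0,0,0.1,0,0,0.006,0,0,0,0.1,0,0,0.02,0,0,0,0.1,0,0,0.04,0,0,0,0.1,0,0,0.052,0,0,0,0.1,0,0,0.052,0,0,0,0.1]
}}

```text
time: 20.7
position: [0.5516, -0.0441, 0.0433]
tool_rot: [-1.922, -2.485, 0.001]
ft_force: [-0.1, -0.0, 0.0]
grip_width: 0.55
grip_force: 0.0
```

```bash
python3 -c "
from h import *
st();plan((.522-.118*-.2538,.0715-.118*.9673,.043),14.7)"
```

```text
t 20.7 p [ 0.5516 -0.0441  0.0433] yaw 14.55 tilt [-0.0003 -0.0002] F [-0.08 -0.02  0.02] grip 0.55 0.0 q [-0.41  0.3   0.5   1.9  -0.17  0.98  0.43]
[0.004, 0.002, 0.001] [-0.0, 0.0, -0.003]
```

Everything is clear. Close the grip.

>>> {"method": "jog_arm", "body": {
  "moves": [0,0,0,0,0,0,-1,0,0,0,0,0,0,-1,0,0,0,0,0,0,-1,0,0,0,0,0,0,-1,0,0,0,0,0,0,-1,0,0,0,0,0,0,-1,0,0,0,0,0,0,-1,0,0,0,0,0,0,-1]
}}

```text
time: 21.7
position: [0.5522, -0.0441, 0.0439]
tool_rot: [1.922, 2.484, 0.001]
ft_force: [0.6, 0.4, 2.1]
grip_width: 0.319
grip_force: 40.0
```

```bash
python3 -c "
from h import *
st();plan((.522-.092*-.2538,.0715-.092*.9673,.043),14.7)"
```

```text
t 21.7 p [ 0.5522 -0.0441  0.0439] yaw 14.55 tilt [ 0.001  -0.0001] F [0.56 0.36 2.1 ] grip 0.319 39.98 q [-0.41  0.3   0.5   1.9  -0.17  0.98  0.43]
[0.092, 0.0, 0.003] [0.001, 0.0, -0.002]
```

>>> {"method": "jog_arm", "body": {
  "moves": [0,0,-0.002,0,0,0,-1,0.02,0,-0.002,0,0,0,-1,0.04,0,-0.002,0,0,0,-1,0.06,0,-0.002,0,0,-0.002,-1,0.07,0,-0.002,0,0,-0.002,-1,0.08,0,0,0,0,-0.002,-1,0.088,0,0,0,0,-0.002,-1,0.088,0,0,0,0,-0.002,-1]
}}

```text
time: 22.7
position: [0.5455, -0.0183, 0.044]
tool_rot: [1.919, 2.487, 0.001]
ft_force: [0.8, 0.1, 0.6]
grip_width: 0.318
grip_force: 40.0
```

```bash
cat >> h.py <<'E'
u=np.array([np.cos(np.radians(104.7)),np.sin(np.radians(104.7)),0]);v=np.array([-u[1],u[0],0]);o=np.array([.522,.0715,0])
def sb():
    st();s=ctrl.get_state();p=s['position'];F=s['ft_force'];print('base xy',((p-o)@u).round(4),((p-o)@v).round(4),'F u,v,z',(F@u).round(1),(F@v).round(1),F[2].round(1),'tq',s['torque'].round(2))
E
python3 -c "
from h import *
sb()"
```

```text
t 22.7 p [ 0.5455 -0.0183  0.044 ] yaw 14.68 tilt [0.0009 0.0002] F [0.8  0.07 0.57] grip 0.318 39.98 q [-0.45  0.28  0.49  1.92 -0.16  0.97  0.37]
base xy -0.0928 0.0 F u,v,z -0.1 -0.8 0.6 tq [-0.    0.02  0.01]
```

>>> {"method": "jog_arm", "body": {
  "moves": [0.004,0,0.002,0,0,0,-1,0.007,0,0.002,0,0,0,-1,0.01,0,0.003,0,0,0,-1,0.013,0,0.003,0,0,0,-1,0.013,0,0.003,0,0,0,-1,0.013,0,0.003,0,0,0,-1,0.013,0,0.003,0,0,0,-1,0.013,0,0.003,0,0,0,-1]
}}

```text
time: 23.7
position: [0.5457, -0.0167, 0.044]
tool_rot: [1.919, 2.483, 0.001]
ft_force: [0.4, -6.1, 5.0]
grip_width: 0.322
grip_force: 40.0
```

```bash
python3 -c "
from h import *
sb()"
```

```text
t 23.7 p [ 0.5457 -0.0167  0.044 ] yaw 14.6 tilt [ 0.0034 -0.0019] F [ 0.39 -6.08  4.99] grip 0.322 39.98 q [-0.45  0.28  0.49  1.93 -0.16  0.97  0.37]
base xy -0.0914 -0.0006 F u,v,z -6.0 1.2 5.0 tq [-1.05  0.13  0.09]
```

>>> {"method": "jog_arm", "body": {
  "moves": [0.003,0,0.001,0,0,0,-1,0.006,0,0.001,0,0,0,-1,0.008,0,0.001,0,0,0,-1,0.008,0,0.001,0,0,0,-1,0.008,0,0.001,0,0,0,-1,0.008,0,0.001,0,0,0,-1,0.008,0,0.001,0,0,0,-1,0.008,0,0.001,0,0,0,-1]
}}

```text
time: 24.7
position: [0.5457, -0.0164, 0.0439]
tool_rot: [1.919, 2.48, -0.001]
ft_force: [0.5, -9.0, 6.9]
grip_width: 0.321
grip_force: 40.0
```

```bash
python3 -c "
from h import *
sb()"
```

```text
t 24.7 p [ 0.5457 -0.0164  0.0439] yaw 14.54 tilt [ 0.0047 -0.0042] F [ 0.55 -8.98  6.92] grip 0.321 39.99 q [-0.46  0.28  0.49  1.93 -0.15  0.97  0.36]
base xy -0.0911 -0.0006 F u,v,z -8.8 1.7 6.9 tq [-1.8  -0.11  0.15]
```

>>> {"method": "jog_arm", "body": {
  "moves": [0.004,0,0.001,0,0,0,-1,0.008,0,0.001,0,0,0,-1,0.01,0,0.002,0,0,0,-1,0.01,0,0.002,0,0,0,-1,0.01,0,0.002,0,0,0,-1,0.01,0,0.002,0,0,0,-1,0.01,0,0.002,0,0,0,-1,0.01,0,0.002,0,0,0,-1]
}}

```text
time: 25.7
position: [0.5457, -0.0161, 0.044]
tool_rot: [1.918, 2.476, -0.002]
ft_force: [1.1, -13.9, 9.2]
grip_width: 0.32
grip_force: 40.0
```

```bash
python3 -c "
from h import *
sb();im=grab('wrist','w7');s=grab('scene','s7');t=grab('top','t7')
a=cv2.resize(s['pixels'][130:220,200:320,::-1],None,fx=4,fy=4,interpolation=cv2.INTER_CUBIC)
c=cv2.resize(t['pixels'][155:225,220:310,::-1],None,fx=3,fy=3,interpolation=cv2.INTER_CUBIC)
b=im['pixels'][0:200,:,::-1]
P=lambda x,w:cv2.copyMakeBorder(x,0,0,0,w-x.shape[1],0)
c=cv2.copyMakeBorder(c,0,360-c.shape[0],0,0,0)
cv2.imwrite('pics/v7.png',np.vstack([P(b,750),np.hstack([a,c])]))"
```

```text
t 25.7 p [ 0.5457 -0.0161  0.044 ] yaw 14.47 tilt [ 0.0064 -0.0069] F [  1.07 -13.85   9.23] grip 0.32 39.99 q [-0.46  0.28  0.49  1.93 -0.15  0.97  0.36]
base xy -0.0907 -0.0007 F u,v,z -13.7 2.5 9.2 tq [-2.84 -0.13  0.25]
```

View pics/v7.png

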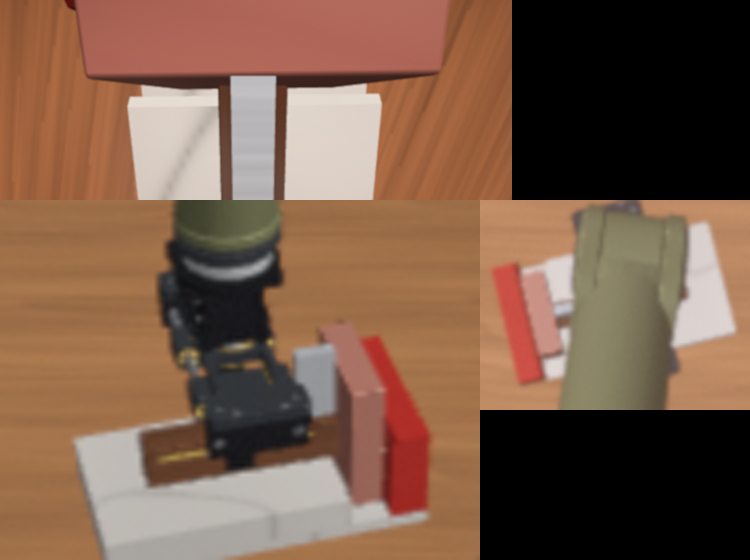

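The wrist view shows the blade bearing on the middle of the upright (front edge about row 75), and the side view shows the stock flat on the plate. Now I'll check the upright's position.

```bash
python3 -c "
from h import *
im=load('w7')
for q in [(92,76),(254,75),(438,71)]:
  w=onz(im,q,.12);print('front top',((w-o)@u).round(4),((w-o)@v).round(4))
for q in [(133,97),(377,95)]:
  w=onz(im,q,.035);print('plate edge(-20)',((w-o)@u).round(4),((w-o)@v).round(4))
t=load('t7');p=t['pixels'].astype(int)
r=190;print([(x,p[r,x].tolist()) for x in range(224,250)])
for x,z in [(20,.085),(15,.12),(13,.12),(-11,.12),(45,.085)]:
  A,B=[proj(t,o+u*x/1e3+v*y/1e3+[0,0,z]) for y in(-65,65)];k=(r-A[1])/(B[1]-A[1]);print(x,z,(A+k*(B-A)).round(1))
"
```

```text
front top -0.0107 0.0393
front top -0.0106 -0.001
front top -0.0098 -0.0467
plate edge(-20) -0.016 0.0594
plate edge(-20) -0.0154 -0.0641
[(224, [184, 134, 96]), (225, [185, 129, 93]), (226, [191, 114, 86]), (227, [199, 90, 74]), (228, [201, 79, 68]), (229, [201, 80, 69]), (230, [201, 80, 70]), (231, [201, 80, 70]), (232, [201, 80, 69]), (233, [196, 77, 68]), (234, [179, 78, 67]), (235, [171, 103, 91]), (236, [197, 141, 128]), (237, [202, 147, 135]), (238, [201, 145, 133]), (239, [202, 145, 134]), (240, [201, 145, 133]), (241, [201, 145, 133]), (242, [201, 146, 133]), (243, [196, 147, 137]), (244, [182, 158, 157]), (245, [190, 182, 185]), (246, [193, 187, 191]), (247, [194, 188, 192]), (248, [195, 190, 195]), (249, [193, 189, 193])]
20 0.085 [233.7 190. ]
15 0.12 [235. 190.]
13 0.12 [235.6 190. ]
-11 0.12 [243.3 190. ]
45 0.085 [225.9 190. ]
```

```bash
python3 -c "
from h import *
sb();print(ctrl.close_job())"
```

```text
t 25.85 p [ 0.5457 -0.0161  0.044 ] yaw 14.47 tilt [ 0.0064 -0.0069] F [  2.54 -13.22   8.57] grip 0.318 39.99 q [-0.46  0.28  0.49  1.93 -0.15  0.97  0.36]
base xy -0.0907 -0.0007 F u,v,z -13.4 0.9 8.6 tq [-2.76 -0.    0.25]
the job is handed in; nothing more can be done
None
```

I handed the job in at 25.9 s (no verdict was returned): by my measurements the upright is let go in the groove, centred and back against the fence, and the gripped square presses on it with about 13 N and on the base with about 9 N.

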